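# Draw the sagging bolt of a tool lock-up and hold its gate ajar

### The arm

A 6-joint arm with a two-finger parallel gripper is mounted at the origin on the work surface. World frame = base frame: x ahead of the robot, y to its left, z up, the work surface at z = 0. Lengths are in mm, angles in rad, forces in N, time in s.
With the tool pointing down it reaches from about 275 to 1000 mm from the base axis. Payload 8.4 kg.
Tool frame: the origin (TCP) lies midway between the tips of the shut fingers; the grasp point (between the pads) lies 19 mm behind it; z points along the fingers, y is the direction in which the jaws open and shut (so a half turn about z gives the same grasp; the last joint's range is limited). The gripper opens to 85 mm and grips with 20 to 120 N. Pads are 22 mm wide; open, the fingers measure 114 mm over their backs; the gripper's body (76 mm by 85 mm) begins 54 mm behind the grasp point. The pads swing forward as they close: fully open they stand 13 mm farther back than shut.
Start: joints at [1.214, 0.353, 1.633, -0, 1.155, -0.002], TCP at [217.125, 586.075, 231.281] pointing down, gripper open.
Joint ranges: [-2.63, 2.63], [-0.92, 2.1], [0.06, 2.66], [-1.3, 4.44], [0, 2.69], [-3.02, 3.02]. Speed limits (rad/s): [2.22, 2.22, 2.79, 3.14, 3.14, 3.14].

### API

Orientations are given as [roll, pitch, yaw] about the fixed x, y, z axes, in that order (R = Rz(yaw) Ry(pitch) Rx(roll)).
In Python, from rig import r gives the robot as it stands.
- The arm moves only by the tool play_rows, never from a script. Its argument "moves" is a list of rows, each a list of 3 entries, a list of its own where there are three numbers: the turn, a rotation vector about the tool's x, y, z in degrees, then the shift along the tool's x, y, z in mm, then the opening, from 0 (shut) to 1 (fully open). A call has 1 to 20 rows; each row is the pose to reach, as a shift and turn from the pose measured when the call began, along the tool's axes at that moment; what a row does not reach only later rows make up. A row lasts 1/10 s, in which the tool goes at most 50 mm and 8.59 degrees, less where a joint would pass 70% of its speed; a pose out of reach is approached as far as the arm can. A call with a gripper value outside its range is refused whole. The fingers move at their own pace and stop on an object; "newtons" is the grip in N (left out, the last holds). Time passes only in rows, so rows that repeat a pose let the fingers close. It gives the time, the measured TCP pose, the force and the opening at its end, in the units of the state.
- r.sense(): the state, without advancing time (a new reading comes with each control period).
- r.grab_frame(name): name is "scene" or "side" or "wrist"; returns a dict with "color" (384x512x3 uint8, red, green, blue), "K" (3x3 intrinsics, pixels), "rvec" (rotation vector, rad) and "tvec" (3), from world to camera coordinates, as OpenCV has them; the wrist camera has in their place "T_tool_cam" (4x4, takes a point from camera to tool coordinates, whose origin is the TCP and whose axes are the flange's). Camera axes: x right, y down, z forward; pixel columns grow to the right and rows downward; lengths in mm; the calibration is good to about 2 mm. The wrist camera is an equidistant fisheye: a pixel r from the principal point sees the ray r / f radians off the axis. A picture is of the moment at which its call begins: read the wrist's pose just before it. There is no depth.
- r.sign_off(): hands the job in, once; it reports no verdict.
Trained networks look in a picture, given as the dict that the camera call returned (one of the last four; its "shot" number tells which), for a name from the list of things; names that differ only in an ending like _2 or _b are one class to them, and where a whole thing is asked for, a point or a joint stands for the part that bears it (a point fixed in the world has none). Each returns a list of dicts, best first, with "conf" (0 to 1); they miss things now and then, are a little off and sometimes report something else, mostly with a low value. They report only what shows in the picture. A call takes as long as a camera call.
- r.silhouettes(picture, name): "mask" (384x512 bool, what is visible of it) and "location" ([column, row] in pixels, amid what is visible of it).
The state is a dict: "clock": time; "qpos": joint angles; "qvel": joint speeds; "joint_efforts": joint torques, N m; "eef_pos": TCP position; "tcp_rot": TCP orientation; "contact_force": force on the tool from outside, world axes, zero at the start; "wrist_torque": the same for the moment, N m; "opening": opening from 0.0 (shut) to 1.0 (fully open).
Only numpy, scipy, OpenCV 4.12 (cv2) and the standard library are available. Lean on these libraries where they do the work, as an engineer would, in place of code of your own. Each camera call takes 0.05 s, during which the arm holds its last target.

### The job

The bolt on the gate of the blue wire tool lock-up sags, and the worn notch in its underside has dropped over the bent-up lip of the keeper. Take the bolt by its handle, lift it so that it rides over the lip, yet under the keeper's strap, while you pull it all the way back (do not wrench the keeper), then swing the spring-shut gate about a hand's width open by that same handle and stay there: finish while still holding the handle, with the gate held ajar and still. Leave the carton, tin and tape roll standing in front undisturbed.

Things in the scene. Friction and masses are not known exactly. Their poses are not given: they have to be found in the camera images.
- cage: bench-top tool lock-up, a fixed blue steel frame with wire panels, 300 deep x 380 wide x 250 mm high. Origin: centre of its underside on the bench. Its gate is in the front, the face its -x axis points to; its +y axis runs along the front from the gate's hinge side to the lock post; z up. The gate's upright hinge axis passes through x = -162 mm, y = -158 mm of this frame.
- gate_leaf: the gate's wire leaf, 313 mm wide from its hinge axis, top 232 mm above the bench (lock-up's top rail: 250 mm), with the bolt's barrel on it, at most 32 mm proud. Origin: middle of its free edge, front face, 122 mm up; axes as the cage's when shut. It opens outwards, counter-clockwise from above, up to 1.4 rad; a spring hinge always shuts it (0.75 N m + 1 N m per rad: 2.5 to 5 N at the handle).
- handle: bolt handle: a level steel rod 12 mm thick sticking out to the front. Origin: grip point on the rod's axis, 38 mm out from the bolt's axis, about 198 mm above the bench at rest; the bare rod runs from 26 mm behind it (gate side) to 19 mm in front, then a cap 17 mm across, 6 mm thick. Axes: -x out along the rod, y along the bolt to its nose, z up. Room for fingers from above, closing along y.
- bolt (a joint): bolt draw (m): 0 shot home, grows as the handle is pulled along the gate towards the hinge (the bolt's -y), stop at 0.055. Starts at 0 to 0.004. Friction about 2 N. The notch catches on the lip after the bolt has been drawn to about 0.006 unless the nose is lifted; the nose is out of the strap from 0.027 and past the lip from 0.033.
- bolt_lift (a joint): rocking of the bolt in its rear guide (rad): 0 sagging at rest on the lip (0.05 nose-down), grows as lifted, stop at 0.085. Pivot: 145 mm behind the handle when home (90 mm when fully drawn): 7 mm of lift at the handle brings it level. The nose clears the lip from 4.5 mm of handle lift and meets the strap above at about 9.5 mm. Lifting takes 3 to 4 N; let go, it drops.
- bolt_nose (a point): centre of the bolt's round front end; the bolt is a 20 mm steel rod, its axis 14 mm in front of the gate's face, with a notch 6.5 mm deep and 15 mm long in its underside that ends 22 mm behind this point.
- keeper: fixed dark steel keeper on the lock post: a square strap loop, 18 mm long along the bolt, 33 mm proud of the post, its floor reaching out to the gate side and bent up there into a lip. Origin at bench level on the post's face; axes as the cage's.
- keeper_lip (a point): middle of the upper edge of the keeper's bent-up lip, 191 mm above the bench; the lip is 4 mm thick along the bolt and stands in the bolt's notch. The strap begins 4 mm behind it; the strap's underside is 27 mm above this point.
- carton: bystander: closed cardboard carton of stock, 100 x 100 x 85 mm high, in the outer part of the gate's swing (the gate would reach it at about 0.7 rad). Origin: centre of its underside.
- tin: bystander: metal tin, 66 mm across, 110 mm high. Origin: centre of its underside.
- tape: bystander: roll of black tape lying flat, 100 mm across, 24 mm high. Origin: centre of its underside.

How it is judged (in metres and radians):
On the way, in this order (a step that is already met when the one before it is completed fails the run):
1. the bolt is lifted so that its notch clears the keeper's lip, while the nose is still in the keeper (value of joint bolt_lift above 0.02 rad and value of joint bolt below 0.02 m), for 0.04 s.
2. the bolt is drawn back out of the keeper with the gate still shut (value of joint bolt above 0.022 m and angle between the y axis of gate_leaf and the y axis of cage, either way round below 0.06 rad), for 0.04 s.
At the end, for the whole second after the job is handed in: The bolt is drawn back at least 36 mm (of 55), the gate stands still 0.17 to 0.42 rad open (a gap of about 55 to 130 mm at its free edge), the fingers are still on the bolt's handle with at least 1 N, and no bystander props the gate (value of joint bolt above 0.036 m and angle between the y axis of gate_leaf and the y axis of cage, either way round between 0.17 and 0.42 rad and angular speed of gate_leaf below 0.06 rad/s and contact force between the fingers and handle above 1 N and contact force between gate_leaf and carton below 0.2 N and contact force between gate_leaf and tin below 0.2 N and contact force between gate_leaf and tape below 0.2 N); the arm keeps its last pose, push and grip.
It fails at once if the keeper is wrenched (more than 35 N on it) (contact force between keeper and anything else above 35 N).
It fails at once if the carton is pushed (more than 25 mm) (distance of carton from where it was at the start of the episode above 0.025 m).
It fails at once if the tin is pushed or knocked over (distance of tin from where it was at the start of the episode above 0.025 m or angle between tin's own z axis and vertical above 0.4 rad).
It fails at once if the tape roll is pushed (more than 25 mm) (distance of tape from where it was at the start of the episode above 0.025 m).
It also fails if it takes over 35 s, if anything falls off the work surface, if the arm or the gripper's body presses on something with over 40 N, if the wrist force passes 120 N, or if a joint passes its speed limit or range.

## Working session

There is one attempt and no reset: what is moved stays moved. The work goes in short steps, Python scripts to look and compute and a tool call to move; the robot and the scene stay as the last step left them, time stands still between calls to the robot, and variables do not carry over. Pictures are saved under pics/ and viewed, and the job is handed in when it is done.

Besides the shell and the picture viewer there is one more tool, called by a JSON object that holds its "fn" and its "kwargs", one argument or row to a line. play_rows: Moves the arm, as the interface text tells. Its arguments: {"type":"object","properties":{"moves":{"type":"array"},"newtons":{"type":"number"}},"required":["moves"]}

```bash
mkdir -p pics; ls; cat > h.py <<'E'
from rig import r
import numpy as np, cv2
def save(d,n): cv2.imwrite(f'pics/{n}.png', d['color'][:,:,::-1])
def up(d,n,box,s):
    a,b,c,e=box; cv2.imwrite(f'pics/{n}.png', cv2.resize(d['color'][b:e,a:c,::-1],None,fx=s,fy=s,interpolation=cv2.INTER_CUBIC))
E
python3 - <<'E'
from h import *
s=r.sense()
for k,v in s.items(): print(k,np.round(v,3))
import pickle
for n in ['scene','side','wrist']:
    d=r.grab_frame(n); save(d,n+'0'); pickle.dump(d,open(n+'0.pkl','wb'))
    print(n,{k:np.round(v,3) for k,v in d.items() if k!='color'})
    for t in ['handle','bolt_nose','keeper','keeper_lip','gate_leaf','cage','carton','tin','tape']:
        try:
            for o in r.silhouettes(d,t)[:2]: print(n,t,round(o['conf'],2),np.round(o['location'],1),o['mask'].sum())
        except Exception as e: print(t,e)
E
```

```text
pics
clock 0.0
qpos [ 1.214  0.354  1.634 -0.     1.155 -0.002]
qvel [ 0.     0.001 -0.001 -0.002 -0.001  0.001]
joint_efforts [ 1.0000e-03 -6.0526e+01 -3.4208e+01  0.0000e+00  9.0000e-03  0.0000e+00]
eef_pos [216.984 585.632 230.561]
tcp_rot [-3.14   0.     2.787]
contact_force [0.95  0.267 0.085]
wrist_torque [-0.016 -0.015  0.037]
opening 1.0
scene {'K': array([[473.171,   0.   , 255.643],
       [  0.   , 473.171, 192.868],
       [  0.   ,   0.   ,   1.   ]]), 'rvec': array([ 2.065,  1.403, -0.524]), 'tvec': array([-276.225, -331.616, 1531.385]), 'shot': np.int64(1)}
scene handle 0.68 [205.2 173.4] 113
scene bolt_nose 0.8 [183.5 166. ] 667
scene bolt_nose 0.66 [206.7 170.7] 110
scene keeper 0.71 [199.7 194.1] 185
scene keeper_lip 0.78 [201.1 196.4] 203
scene gate_leaf 0.94 [177.5 162.7] 1578
scene gate_leaf 0.74 [100.  205.1] 28737
scene cage 0.82 [100.2 206.2] 28275
scene carton 0.61 [271.1 167.4] 2109
scene tin 0.64 [275.5 221.4] 1154
scene tape 0.84 [320.  204.5] 858
side {'K': array([[461.5  ,   0.   , 254.107],
       [  0.   , 461.5  , 186.919],
       [  0.   ,   0.   ,  
[... 381 characters left out ...]
 cage 0.71 [112.9 235.1] 32144
side carton 0.76 [241.9 176.4] 1798
side carton 0.37 [110.6 236.5] 31992
side tin 0.93 [272.7 213.1] 1209
side tin 0.46 [240.5 179.4] 1878
side tape 0.69 [307.  199.6] 550
wrist {'K': array([[297.319,   0.   , 258.372],
       [  0.   , 297.319, 190.812],
       [  0.   ,   0.   ,   1.   ]]), 'T_tool_cam': array([[  -0.   ,   -0.962,   -0.272,   69.159],
       [   1.   ,   -0.   ,    0.   ,   -0.667],
       [  -0.   ,   -0.272,    0.962, -141.744],
       [   0.   ,    0.   ,    0.   ,    1.   ]]), 'shot': np.int64(3)}
wrist gate_leaf 0.7 [  5.2 339.8] 154
wrist cage 0.83 [  3.6 337.1] 310
wrist cage 0.7 [ 99.9 362. ] 1023
wrist carton 0.92 [100.4 362.2] 1081
```

```bash
python3 - <<'E'
import pickle
from h import *
for n,b in (('scene',(120,100,360,280)),('side',(120,100,360,280))):
    d=pickle.load(open(n+'0.pkl','rb')); up(d,n+'0z',b,3.3)
E
```

```text
(no output)
```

View pics/scene0.png

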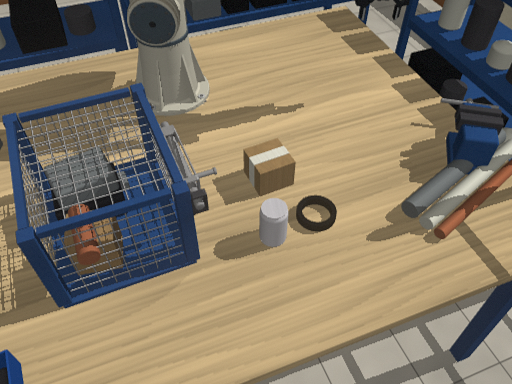

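```bash
sleep 1
```

```text
(no output)
```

View pics/scene0z.png

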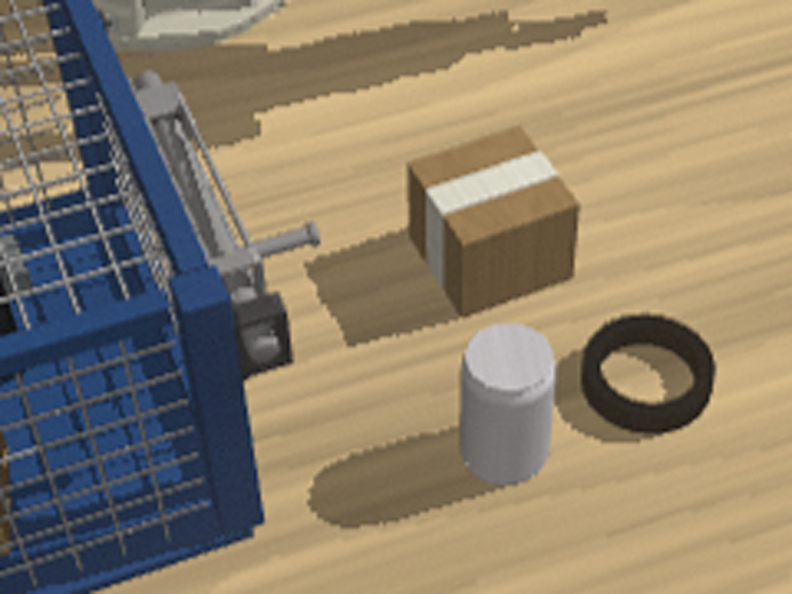

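View pics/side0z.png

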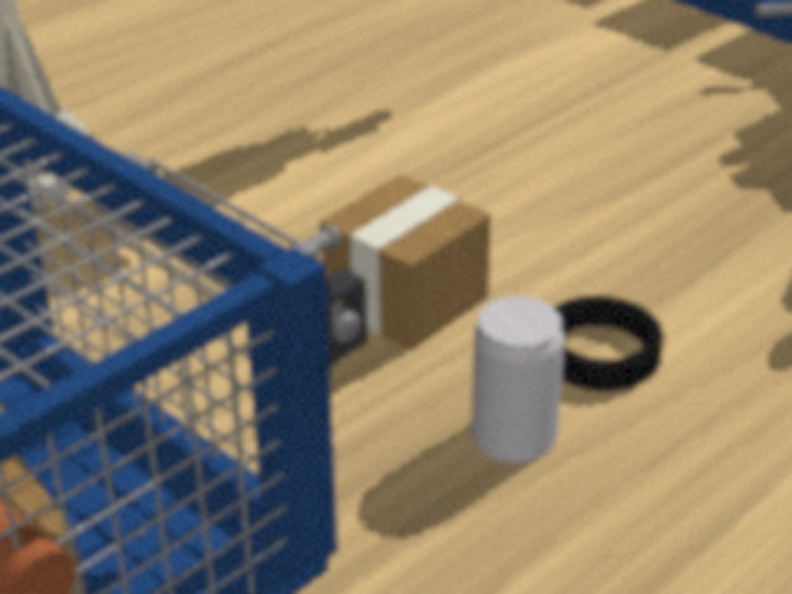

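View pics/wrist0.png

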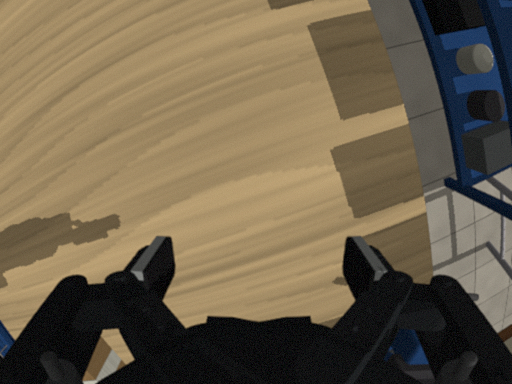

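```bash
python3 - <<'E'
import pickle
from h import *
for n in ('scene','side'):
    d=pickle.load(open(n+'0.pkl','rb'))
    p=cv2.projectPoints(np.array([[0,0,0],[217,586,231],[300,0,0],[0,300,0],[500,0,0.]]),d['rvec'],d['tvec'],d['K'],None)[0].reshape(-1,2); print(n,p.round())
    up(d,n+'0c',(0,70,230,320),3.3 if 0 else 2.4)
E
```

```text
scene [[170.  90.]
 [376.  22.]
 [198. 150.]
 [256.  71.]
 [220. 200.]]
side [[108. 148.]
 [283.  51.]
 [165. 187.]
 [182. 118.]
 [211. 218.]]
```

View pics/scene0c.png

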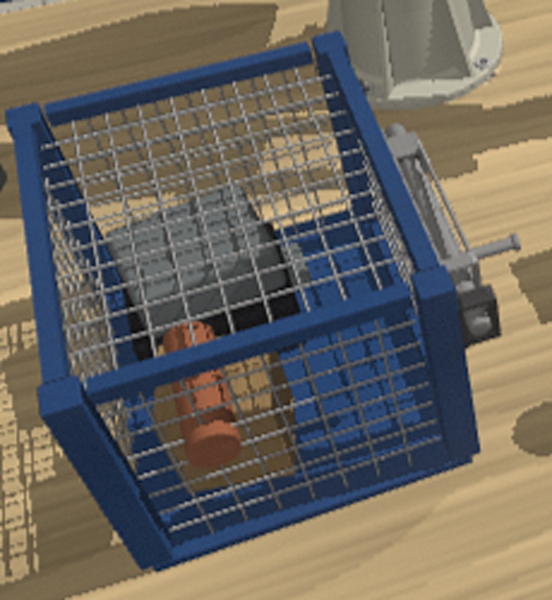

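View pics/side0c.png

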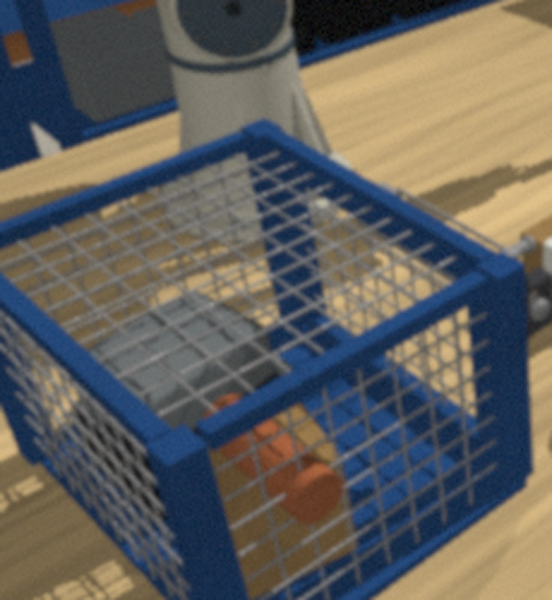

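```bash
cat > fit.py <<'E'
import pickle
from h import *
from scipy.optimize import least_squares
obs=[('scene',(-150,-190,250),(142,83.8)),('scene',(-150,190,250),(192.5,193.3)),('scene',(150,-190,250),(2.9,116.7)),('scene',(150,190,250),(20.8,243)),
('scene',(150,190,0),(64.6,307.5)),('scene',(-150,190,0),(199,261)),('side',(-150,190,250),(216.7,178.5)),('side',(-150,190,0),(530/2.4,70+480/2.4))]
D={n:pickle.load(open(n+'0.pkl','rb')) for n in('scene','side')}
def proj(n,P): d=D[n]; return cv2.projectPoints(np.array(P,float).reshape(-1,3),d['rvec'],d['tvec'],d['K'],None)[0].reshape(-1,2)
def W(p,q):
    c,s=np.cos(p[2]),np.sin(p[2]); q=np.array(q,float); return np.array([p[0]+c*q[0]-s*q[1],p[1]+s*q[0]+c*q[1],q[2]])
def res(p): return np.concatenate([proj(n,W(p,q))[0]-np.array(u) for n,q,u in obs])
if __name__=='__main__':
    best=min((least_squares(res,(400,-200,y),loss='soft_l1') for y in (0,1.5,3,-1.5)),key=lambda s:s.cost)
    print(best.x,best.cost,res(best.x).reshape(-1,2).round(1))
    np.save('cage.npy',best.x)
    for n,u in (('scene',(214.8,171.2)),('side',(220,172))):
        d=D[n];R=cv2.Rodrigues(d['rvec'])[0];o=-R.T@d['tvec'];v=R.T@np.linalg.inv(d['K'])@np.array([*u,1]);t=(198-o[2])/v[2];P=o+t*v
        c,s=np.cos(best.x[2]),np.sin(best.x[2]);e=P[:2]-best.x[:2];print(n,'cap',P,'in cage',c*e[0]+s*e[1],-s*e[0]+c*e[1])
    # handle/ nose: bolt axis x=? 
E
python3 fit.py
```

```text
[ 475.60649628 -267.41467418 -102.05989957] 21.450656685015797 [[-6.2 -1. ]
 [-6.4 -2.4]
 [ 1.6 -1.4]
 [ 2.9 -0.2]
 [ 1.6  2.2]
 [-1.3  0.8]
 [ 0.2  2. ]
 [ 0.1  1.2]]
scene cap [581.11014994 -28.68160412 198.        ] in cage -234.10865332223298 115.40207153830977
side cap [581.78553149 -33.65360126 198.        ] in cage -229.11274766334253 115.86878607942427
```

```bash
cat >> h.py <<'E'
from scipy.spatial.transform import Rotation as Ro
def rel(pos,yaw,roll=np.pi,pitch=0):
    s=r.sense(); R0=Ro.from_euler('xyz',s['tcp_rot']); R1=Ro.from_euler('xyz',[roll,pitch,yaw])
    print('turn',np.degrees((R0.inv()*R1).as_rotvec()).round(2),'shift',R0.inv().apply(np.array(pos)-s['eef_pos']).round(1),'now',np.round(s['eef_pos'],1),np.round(s['tcp_rot'],3),'F',np.round(s['contact_force'],1),'open',s['opening'],'t',s['clock'])
def wristray(d,s,u):
    K=d['K'];a=(np.array(u,float)-K[:2,2])/K[0,0];t=np.linalg.norm(a)
    v=np.array([*(np.sin(t)*a/max(t,1e-9)),np.cos(t)]);T=d['T_tool_cam'];R=Ro.from_euler('xyz',s['tcp_rot']).as_matrix()
    return s['eef_pos']+R@T[:3,3],R@T[:3,:3]@v
def camray(d,u):
    R=cv2.Rodrigues(d['rvec'])[0];return -R.T@d['tvec'],R.T@np.linalg.inv(d['K'])@np.array([*u,1.])
def atz(ray,z): o,v=ray;return o+v*(z-o[2])/v[2]
def wproj(d,s,P):
    T=d['T_tool_cam'];R=Ro.from_euler('xyz',s['tcp_rot']).as_matrix()
    q=T[:3,:3].T@(R.T@(np.array(P,float)-s['eef_pos'])-T[:3,3]);n=np.hypot(q[0],q[1]);t=np.arctan2(n,q[2])
    return d['K'][:2,2]+d['K'][0,0]*t*q[:2]/n
E
python3 -c "
from h import *
rel((582,0,320),1.613)"
```

```text
turn [-0.   -0.   67.25] shift [-545.8 -422.8  -88.7] now [217.1 586.1 231.3] [-3.142 -0.     2.787] F [-0.8  0.2 -0.1] open 0.9985983131917576 t 1.5
```

{"fn": "play_rows", "kwargs": {
  "moves": [
    [[0,0,67.2],[-546,-423,-89],1],
    [[0,0,67.2],[-546,-423,-89],1],
    [[0,0,67.2],[-546,-423,-89],1],
    [[0,0,67.2],[-546,-423,-89],1],
    [[0,0,67.2],[-546,-423,-89],1],
    [[0,0,67.2],[-546,-423,-89],1],
    [[0,0,67.2],[-546,-423,-89],1],
    [[0,0,67.2],[-546,-423,-89],1],
    [[0,0,67.2],[-546,-423,-89],1],
    [[0,0,67.2],[-546,-423,-89],1],
    [[0,0,67.2],[-546,-423,-89],1],
    [[0,0,67.2],[-546,-423,-89],1],
    [[0,0,67.2],[-546,-423,-89],1],
    [[0,0,67.2],[-546,-423,-89],1],
    [[0,0,67.2],[-546,-423,-89],1],
    [[0,0,67.2],[-546,-423,-89],1],
    [[0,0,67.2],[-546,-423,-89],1]
  ]
}}

```text
clock: 3.2
eef_pos: [581.5, 0.4, 320.0]
tcp_rot: [-3.141, -0.0, 1.614]
contact_force: [-0.1, 0.7, -0.1]
opening: 0.998
```

```bash
python3 - <<'E'
from h import *
import pickle
s=r.sense(); d=r.grab_frame('wrist'); save(d,'w1'); pickle.dump((s,d),open('w1.pkl','wb'))
print(s['clock'],s['eef_pos'],s['tcp_rot'],s['contact_force'])
for t in ['handle','bolt_nose','keeper']:
    for o in r.silhouettes(d,t)[:2]:
        print(t,round(o['conf'],2),np.round(o['location'],1),o['mask'].sum())
        if t=='handle':
            ys,xs=np.nonzero(o['mask']);print(xs.min(),xs.max(),ys.min(),ys.max())
E
```

```text
3.2 [5.81522895e+02 4.16481271e-01 3.19960456e+02] [-3.14071200e+00 -4.45662737e-04  1.61414724e+00] [-0.08802507  0.65332091 -0.10342659]
handle 0.9 [250.1 234.7] 742
244 261 210 266
bolt_nose 0.82 [244.4 265.7] 2874
keeper 0.78 [317.3 276.8] 1463
```

View pics/w1.png

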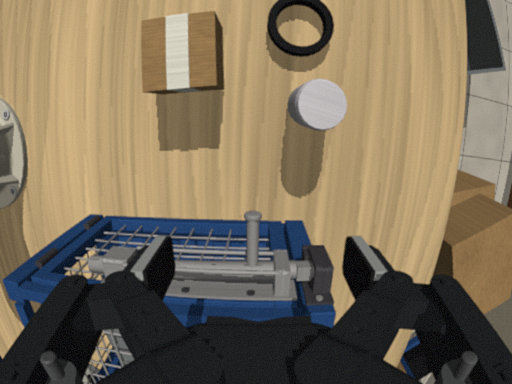

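```bash
python3 - <<'E'
from h import *
import pickle
s,d=pickle.load(open('w1.pkl','rb')); up(d,'w1z',(60,190,340,330),2.8)
E
```

```text
(no output)
```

View pics/w1z.png

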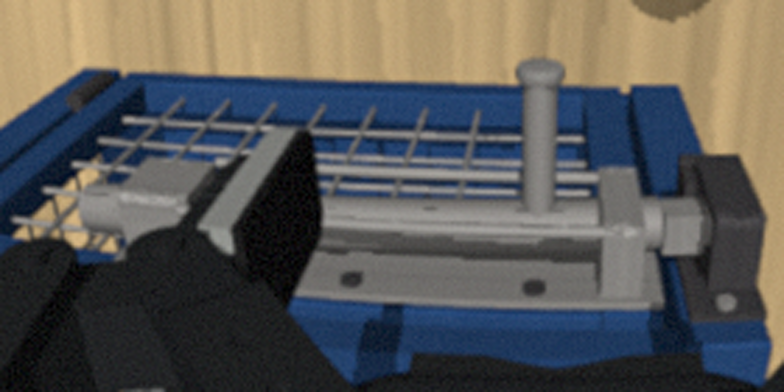

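```bash
python3 - <<'E'
from h import *
import pickle
s,d=pickle.load(open('w1.pkl','rb'))
def z(u):return (60+u[0]/2.8,190+u[1]/2.8)
for n,u,h in (('capc',(540,70),198),('neck',(540,86),198),('base',(539,207),200),('boltrear',(88,207),206),('boltfront',(683,226),192),('boltmid',(440,217),200),('leaf/frame topfront R',(690,88),0)):
    print(n,np.round(z(u),1),atz(wristray(d,s,z(u)),h).round(1))
for n,u in (('scene',(214.8,171.2)),('side',(220,172))):
    print(n,atz(camray(pickle.load(open(n+'0.pkl','rb')),u),198).round(1))
p=np.load('cage.npy');print((p[2]+np.pi)%(2*np.pi)-np.pi)
E
```

```text
capc [252.9 215. ] [577.  -29.6 198. ]
neck [252.9 220.7] [577.2 -35.4 198. ]
base [252.5 263.9] [578.5 -81.5 200. ]
boltrear [ 91.4 263.9] [399.  -95.8 206. ]
boltfront [303.9 270.7] [633.1 -92.8 192. ]
boltmid [217.1 267.5] [542.7 -87.8 200. ]
leaf/frame topfront R [306.4 221.4] [ 666.7 -111.2    0. ]
scene [581.1 -28.7 198. ]
side [581.8 -33.7 198. ]
-1.5289346557678947
```

```bash
python3 -c "
from h import *
rel((578.5,-54,179),1.60)"
```

```text
turn [-0.   -0.01  0.89] shift [-54.6  -5.7 141.3] now [581.7   0.8 320.3] [-3.142 -0.     1.616] F [ 0.3 -0.   0.8] open 0.9979710938000004 t 3.4
```

{"fn": "play_rows", "kwargs": {
  "moves": [
    [[0,0,0.9],[-30,-5,0],0.5],
    [[0,0,0.9],[-54.5,-5.5,20],0.5],
    [[0,0,0.9],[-54.5,-5.5,50],0.5],
    [[0,0,0.9],[-54.5,-5.5,70],0.5],
    [[0,0,0.9],[-54.5,-5.5,70],0.5]
  ]
}}

```text
clock: 3.9
eef_pos: [576.7, -53.2, 247.7]
tcp_rot: [-3.137, -0.001, 1.6]
contact_force: [0.2, -0.1, -0.4]
opening: 0.499
```

```bash
python3 - <<'E'
from h import *
import pickle
s=r.sense(); d=r.grab_frame('wrist'); save(d,'w2'); pickle.dump((s,d),open('w2.pkl','wb'))
rel((578.5,-54,179),1.60)
E
```

```text
turn [-0.14 -0.03  0.03] shift [-0.8  0.9 70.6] now [577.8 -53.2 249.6] [-3.139 -0.     1.601] F [-0.1  0.7  0.8] open 0.4976562060102503 t 3.95
```

View pics/w2.png

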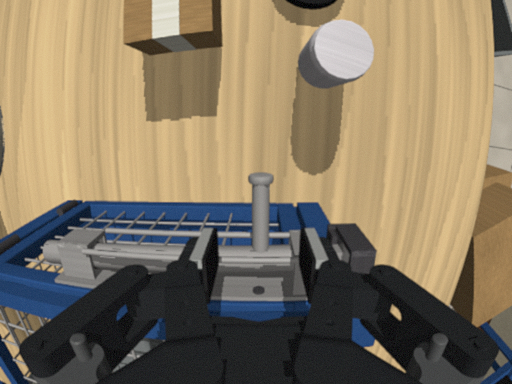

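```bash
python3 - <<'E'
from h import *
import pickle
s,d=pickle.load(open('w2.pkl','rb'))
for u in ((261,180),(261,186),(261,215),(261,250)): print(u,atz(wristray(d,s,u),198).round(1))
rel((578.5,-54,179),1.60)
E
```

```text
(261, 180) [577.  -31.4 198. ]
(261, 186) [577.1 -35.5 198. ]
(261, 215) [577.7 -56.1 198. ]
(261, 250) [578.6 -83.  198. ]
turn [-0.14 -0.03  0.03] shift [-0.8  0.9 70.6] now [577.8 -53.2 249.6] [-3.139 -0.     1.601] F [-0.1  0.7  0.8] open 0.4976562060102503 t 3.95
```

{"fn": "play_rows", "kwargs": {
  "moves": [
    [[0,0,0],[-1,0,35],0.5],
    [[0,0,0],[-1,0,70.5],0.5],
    [[0,0,0],[-1,0,70.5],0.5],
    [[0,0,0],[-1,0,70.5],0.3],
    [[0,0,0],[-1,0,70.5],0.0],
    [[0,0,0],[-1,0,70.5],0.0],
    [[0,0,0],[-1,0,70.5],0.0],
    [[0,0,0],[-1,0,70.5],0.0],
    [[0,0,0],[-1,0,70.5],0.0]
  ],
  "newtons": 45
}}

```text
clock: 4.85
eef_pos: [579.1, -54.2, 181.3]
tcp_rot: [3.14, -0.0, 1.601]
contact_force: [0.1, 1.9, 8.2]
opening: 0.121
```

```bash
python3 - <<'E'
from h import *
import pickle
s=r.sense(); d=r.grab_frame('wrist'); save(d,'w3'); pickle.dump((s,d),open('w3.pkl','wb'))
rel((578.5,-54,179),1.60)
E
```

```text
turn [ 0.07 -0.01  0.03] shift [ 0.2 -0.6  2.2] now [579.1 -54.2 181.2] [ 3.14  -0.     1.601] F [-0.4  1.1  8. ] open 0.12123925715566791 t 4.9
```

View pics/w3.png

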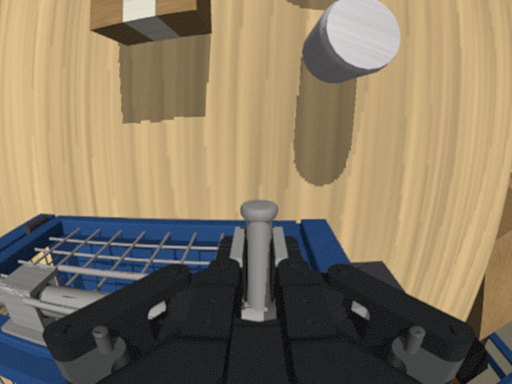

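{"fn": "play_rows", "kwargs": {
  "moves": [
    [[0,0,0],[0,0,-2],0],
    [[0,0,0],[0,0,-4],0],
    [[0,0,0],[0,0,-6],0],
    [[0,0,0],[0,0,-7],0],
    [[0,0,0],[0,0,-7],0],
    [[0,0,0],[0,0,-7],0]
  ]
}}

```text
clock: 5.5
eef_pos: [579.2, -54.2, 188.2]
tcp_rot: [3.14, -0.0, 1.601]
contact_force: [2.0, 0.3, -4.7]
opening: 0.122
```

```bash
python3 - <<'E'
from h import *
rel((578.5,-54,188),1.60)
E
```

```text
turn [ 0.08 -0.01  0.03] shift [ 0.2 -0.7  0.2] now [579.2 -54.2 188.2] [ 3.14  -0.     1.601] F [ 2.   0.3 -4.7] open 0.12215653739384882 t 5.5
```

{"fn": "play_rows", "kwargs": {
  "moves": [
    [[0,0,0],[0,-3,0],0],
    [[0,0,0],[0,-6,0],0],
    [[0,0,0],[0,-9,0],0],
    [[0,0,0],[0,-12,0],0],
    [[0,0,0],[0,-12,0],0]
  ]
}}

```text
clock: 6.0
eef_pos: [566.3, -54.5, 188.0]
tcp_rot: [3.141, -0.0, 1.601]
contact_force: [-0.3, -0.3, -4.9]
opening: 0.123
```

```bash
python3 - <<'E'
from h import *
d=r.grab_frame('scene'); up(d,'s4',(150,130,250,230),6)
d=r.grab_frame('side'); up(d,'d4',(180,130,280,230),6)
rel((578.5,-54,188),1.60)
E
```

```text
turn [-0.01 -0.02  0.03] shift [ 0.2 12.1 -0.1] now [566.4 -54.6 187.9] [-3.141 -0.     1.6  ] F [-0.6  0.9 -4. ] open 0.12206299744464891 t 6.1
```

View pics/s4.png

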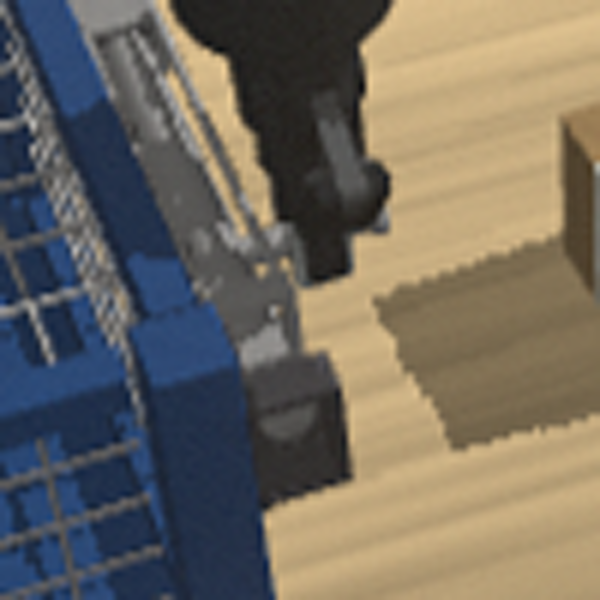

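View pics/d4.png

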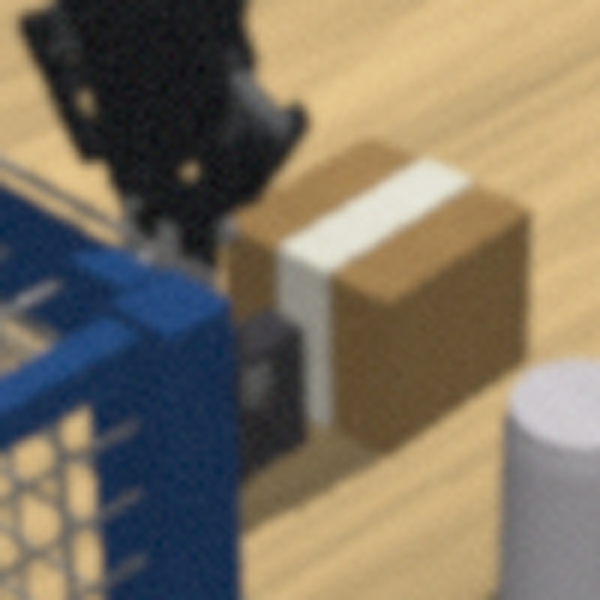

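The nose has gone back into the keeper (scene crop, about (285,420)) and nothing caught: low forces, lift still 7 mm. I'll keep drawing.

{"fn": "play_rows", "kwargs": {
  "moves": [
    [[0,0,0],[0,-4,0],0],
    [[0,0,0],[0,-8,0],0],
    [[0,0,0],[0,-12,0],0],
    [[0,0,0],[0,-16,0],0],
    [[0,0,0],[0,-20,0],0],
    [[0,0,0],[0,-24,0],0],
    [[0,0,0],[0,-28,0],0],
    [[0,0,0],[0,-32,0],0],
    [[0,0,0],[0,-35,0],0],
    [[0,0,0],[0,-35,0],0]
  ]
}}

```text
clock: 7.1
eef_pos: [530.5, -55.6, 187.8]
tcp_rot: [-3.14, -0.0, 1.6]
contact_force: [-0.7, 0.7, -4.8]
opening: 0.122
```

```bash
python3 - <<'E'
from h import *
d=r.grab_frame('scene'); up(d,'s5',(150,130,250,230),6)
rel((578.5,-54,188),1.60)
E
```

```text
turn [-0.1  -0.02  0.02] shift [ 0.2 48.  -0.3] now [530.5 -55.7 187.8] [-3.14 -0.    1.6 ] F [-1.1  0.  -3. ] open 0.11989846087259437 t 7.15
```

View pics/s5.png

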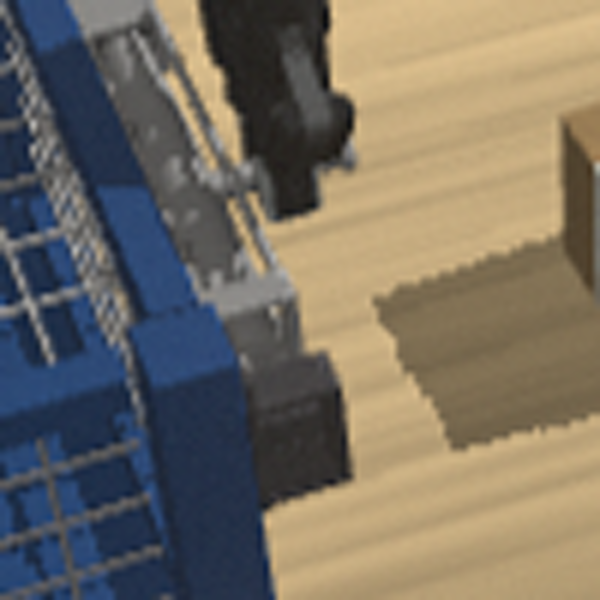

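{"fn": "play_rows", "kwargs": {
  "moves": [
    [[0,0,-1.7],[6.7,-1.5,0],0],
    [[0,0,-3.4],[13.4,-3.3,0],0],
    [[0,0,-5.2],[20,-5.2,0],0],
    [[0,0,-5.2],[20,-5.2,0],0]
  ],
  "newtons": 60
}}

```text
clock: 7.55
eef_pos: [524.2, -35.0, 187.6]
tcp_rot: [-3.139, -0.001, 1.694]
contact_force: [-0.6, -4.3, -4.5]
opening: 0.116
```

```bash
python3 - <<'E'
from h import *
d=r.grab_frame('scene'); up(d,'s6',(120,100,280,260),3.7)
rel((530.5,-55.6,188),1.60)
E
```

```text
turn [-0.14 -0.    5.31] shift [-20.7   3.7  -0.3] now [524.3 -35.5 187.7] [-3.139 -0.     1.693] F [-0.7 -5.3 -4.6] open 0.11631828030171315 t 7.6
```

View pics/s6.png

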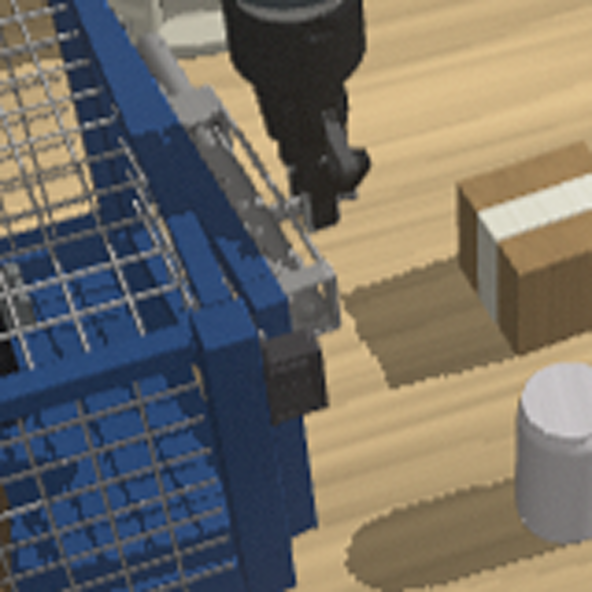

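The gate is following the handle, with about 4–5 N of spring force. I'll carry on to about 0.29 rad.

{"fn": "play_rows", "kwargs": {
  "moves": [
    [[0,0,-1.7],[6.7,-1.5,0],0],
    [[0,0,-3.4],[13.4,-3.3,0],0],
    [[0,0,-5.2],[20,-5.2,0],0],
    [[0,0,-6.9],[26.6,-7.4,0],0],
    [[0,0,-8.6],[33.1,-9.7,0],0],
    [[0,0,-10.3],[39.5,-12.2,0],0],
    [[0,0,-11.5],[43.7,-14,0],0],
    [[0,0,-11.5],[43.7,-14,0],0],
    [[0,0,-11.5],[43.7,-14,0],0],
    [[0,0,-11.5],[43.7,-14,0],0]
  ]
}}

```text
clock: 8.6
eef_pos: [505.0, 5.9, 187.6]
tcp_rot: [-3.139, -0.0, 1.893]
contact_force: [-1.7, -5.1, -3.8]
opening: 0.115
```

```bash
python3 - <<'E'
from h import *
import pickle
d=r.grab_frame('scene'); up(d,'s7',(120,100,280,260),3.7); pickle.dump(d,open('s7.pkl','wb'))
s=r.sense(); w=r.grab_frame('wrist'); save(w,'w7'); pickle.dump((s,w),open('w7.pkl','wb'))
rel((530.5,-55.6,188),1.60)
E
```

```text
turn [-1.600e-01  1.000e-02  1.679e+01] shift [-66.3   4.7  -0.4] now [505.1   5.9 187.7] [-3.139 -0.     1.893] F [-0.6 -5.2 -4.5] open 0.10936381711077743 t 8.7
```

View pics/s7.png

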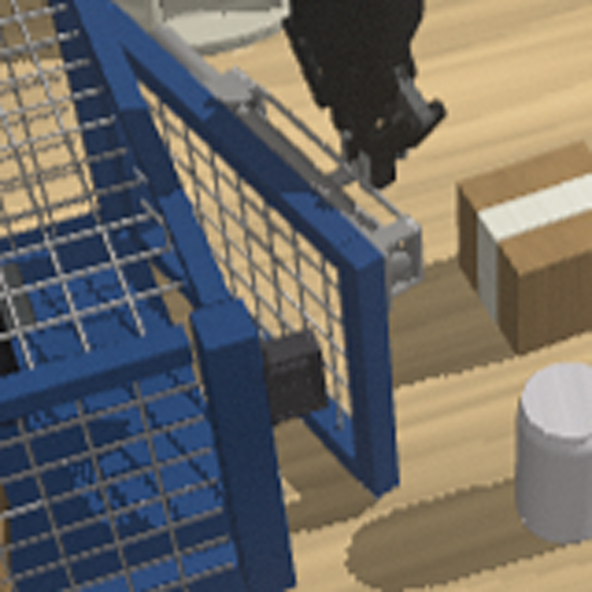

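View pics/w7.png

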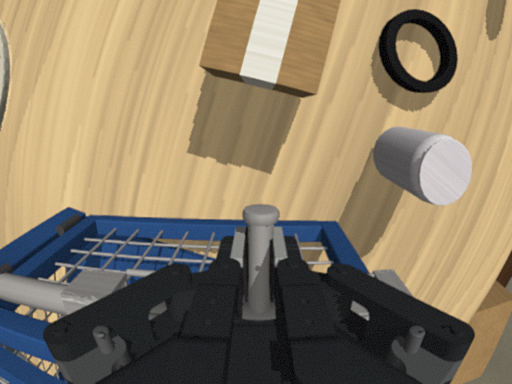

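{"fn": "play_rows", "kwargs": {
  "moves": [
    [[0,0,0],[0,0,0],0],
    [[0,0,0],[0,0,0],0],
    [[0,0,0],[0,0,0],0],
    [[0,0,0],[0,0,0],0],
    [[0,0,0],[0,0,0],0],
    [[0,0,0],[0,0,0],0],
    [[0,0,0],[0,0,0],0],
    [[0,0,0],[0,0,0],0]
  ]
}}

```text
clock: 9.5
eef_pos: [505.2, 5.5, 187.7]
tcp_rot: [-3.139, 0.0, 1.893]
contact_force: [0.5, -5.1, -3.9]
opening: 0.116
```

```bash
python3 - <<'E'
from h import *
import pickle
d=r.grab_frame('scene'); up(d,'s8',(120,100,280,260),3.7)
d0=pickle.load(open('s7.pkl','rb'))['color'].astype(int); df=abs(d['color']-d0).max(2)>40; print('changed px',df.sum())
s,w=pickle.load(open('w7.pkl','rb'))
w=r.grab_frame('wrist'); o=r.silhouettes(w,'handle')[:1]; print([(x['conf'],x['location']) for x in o])
# gate edge: free top corner & hinge-side top corner at z=232
a=atz(camray(d,(120+372/3.7,100+255/3.7)),232); b=atz(camray(d,(120+135/3.7,100+55/3.7)),232); print(a,b,np.arctan2(a[1]-b[1],a[0]-b[0]))
rel((530.5,-55.6,188),1.60)
E
```

```text
changed px 114
[(0.56, [257.1, 245.9])]
[610.97638159 -23.89206217 232.        ] [ 392.80263764 -105.2550871   232.        ] 0.35695259209102315
turn [-0.15  0.03 16.77] shift [-66.    4.6  -0.3] now [505.2   5.6 187.7] [-3.139  0.     1.893] F [ 0.7 -4.4 -4.3] open 0.11225073762594108 t 9.65
```

View pics/s8.png

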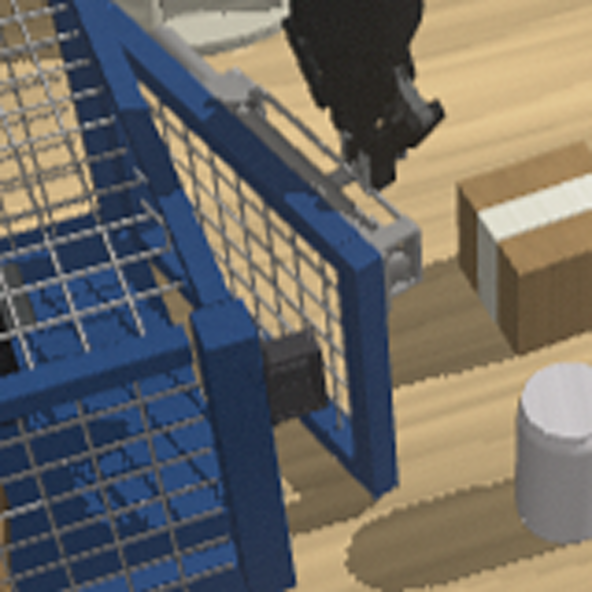

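```bash
python3 - <<'E'
from h import *
import pickle
d=pickle.load(open('s7.pkl','rb'));D=pickle.load(open('scene0.pkl','rb'))
g=atz(camray(d,(120+398/3.7,100+222/3.7)),213); u=np.array([np.cos(.32),np.sin(.32)])
print('now guide-handle',g,(g[:2]-[505.2,5.5])@u)
g0=atz(camray(D,(120+252/3.3,100+252/3.3)),213);print('home',g0,(g0[:2]-[578,-54])@[1,.03])
s,w=pickle.load(open('w1.pkl','rb'));g1=atz(wristray(w,s,(60+620/2.8,190+168/2.8)),213);print('home w',g1,(g1[:2]-[578,-54])@[1,.03])
E
```

```text
now guide-handle [573.4324375    3.86549956 213.        ] 64.25448715787574
home [595.14741818 -72.92759165 213.        ] 16.57959043501533
home w [605.00214625 -57.94852318 213.        ] 26.883690557291953
```

```bash
python3 -c "
from h import *
print(r.sense()['contact_force'],r.sign_off())"
```

```text
the job is handed in; nothing more can be done
[ 0.68178672 -4.35450942 -4.2932421 ] None
```

I did the job as asked and handed it in at about 9.7 s. At hand-in the gripper still held the bolt's handle and the gate stood ajar. No verdict is reported.

**Moves**
- I gripped the handle from above and lifted it 7 mm to bring the bolt level.
- I drew it back 48 mm with the gate shut. Wrist force stayed around 5 N and nothing caught on the lip.
- I then swung the gate open along its arc while still holding the handle, with the grip set to 60 N.

**Last checks**
- **Gate angle:** the tool had turned 0.29 rad. A rough camera estimate gave about 0.33 rad. Both are inside the 0.17 to 0.42 range.
- **Stillness:** tool position and forces did not change over a hold of about 1 s.
- **Grip:** about 4.4 N of spring pull and 4.3 N of bolt weight were still on the wrist.
- **Bolt draw:** tool travel gives about 45 to 52 mm. A coarse camera estimate gave 48 mm from the scene camera, or about 38 mm against a different reference picture. All are above the required 36 mm, but the 38 mm figure leaves little margin.
- **Bystanders:** the last pictures show the carton, tin and tape roll standing clear of the gate. I did not measure whether they had shifted.

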